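Hang the L-plate level

TASK

The aluminium L-plate in the slotted wooden stand has three trial holes along its top strip. Choose the hole from which the plate hangs level, lift the plate out of the stand and hang it by that hole on the rod of the hook stand, so that it hangs still and level by itself.

Things in the scene. Friction and masses are not known exactly. Their poses are not given: they have to be found in the camera images.
- l_plate: Loose upright aluminium L-plate, uniform, 8 mm thick, 0.16 kg. Origin: middle of its strip; x along the strip towards the leg, y through the thickness, z up. Strip: x -80 to 80, z -18 to 18 mm; leg below it: x 40 to 80, z -88 to -18 mm. Three 22 mm holes along y at z 0, x -14, 20 and 54 mm. Pinch the strip's plain end (x -80 to -25) from above, across its thickness.
- slot_stand: Fixed wooden stand 164 x 52 x 78 mm with an 11 mm slot along its x that holds the plate upright. Origin: centre of the underside. Side walls reach z 62 mm; a riser in the slot under the strip (x -79 to 17 mm) reaches z 78 mm; the plate's leg goes down the slot beside it to z 8 mm. Lift the plate straight up by 70 mm or more to free it.
- hook_stand: Fixed steel stand with one rod. Origin: centre of its underside, x along the rod towards the post, z up. Round foot 84 mm across, 10 mm post at the origin up to 190 mm with a 14 mm ball on top. From there a straight level rod, 6 mm thick, runs 90 mm along -x (towards the robot).
- rod_end (a point): Free end of the hook stand's rod, on its axis, 190 mm above the board, in a ball 9 mm thick (no upturned tip). Axes as the hook stand's: the rod runs from here along +x to the post, 90 mm away; z is up.

How it is judged:
At the end, for the whole second after the job is handed in: The plate hangs from the rod by one of its holes, upright within 0.2 rad (11 degrees), with its strip at the rod's height, released and at rest (under 30 mm/s and 0.4 rad/s) (angle between l_plate's own z axis and vertical below 0.2 rad and contact force between l_plate and hook_stand above 0.5 N and z of l_plate in the frame of rod_end between -0.022 and 0.004 m and horizontal distance between l_plate and rod_end below 0.11 m and x of l_plate in the frame of rod_end between -0.005 and 0.095 m and linear speed of l_plate below 0.03 m/s and angular speed of l_plate below 0.4 rad/s); the robot touches nothing.
It also fails if it takes over 38 s, if anything falls off the work surface, if the arm or the gripper's body presses on something with over 40 N, if the wrist force passes 120 N, or if a joint passes its speed limit or range.

ROBOT

A 7-joint arm with a two-finger parallel gripper is mounted at the origin on a cart in front of the work surface, level with it; the furniture and walls round the work are solid. World frame = base frame: x ahead of the robot, y to its left, z up, the work surface at z = 0. Lengths are in m, angles in rad, forces in N, time in s.
With the tool pointing down it reaches from about 0.425 to 0.925 m from the base axis. Payload 6.8 kg.
Tool frame: the origin (TCP) lies on the mounting face of the last link; the fingertips stand 173 mm ahead of it and the grasp point (between the pads) lies 155 mm ahead of it; z points along the fingers, y is the line along which they close (so a half turn about z gives the same grasp; the last joint's range is limited). The gripper opens to 85 mm and grips with 20 to 120 N. Pads are 22 mm wide; open, the fingers measure 114 mm over their backs; the gripper's body (76 mm by 85 mm) begins 54 mm behind the grasp point. The pads swing forward as they close: fully open they stand 13 mm farther back than shut.
Start: joints at [-1.284, 0.477, 0.022, 1.555, -0.011, 1.109, -0.083], TCP at [0.26, 0.623, 0.405] pointing down, gripper open.
Joint ranges: [-2.96, 2.96], [-0.34, 2.1], [-1.41, 1.46], [0.24, 2.44], [-1.37, 4.51], [0.17, 1.92], [-2.96, 2.96]. Speed limits (rad/s): [2.39, 2.39, 3.14, 3.14, 3.14, 3.14, 3.14].

INTERFACE

Orientations are given as a unit quaternion [w, x, y, z].
In Python, from station import bot gives the robot as it stands. The module is installed in compiled form; this text tells all that it offers.
- The arm moves only by the shell command python3 -m pendant 'ROWS' [FORCE]. ROWS is JSON, a list of rows, each a list of 5 numbers: the finger opening in m, from 0 to 0.0854, then the shift along the tool's x, y, z in m, then the turn about the tool's z in degrees. In form: [[jaw, x, y, z, yaw], ...]. A call has 1 to 12 rows; each row shifts and turns the commanded pose from where the row before left it, along the tool's axes as they then stand; what a row does not reach is not made up. A row lasts 1/12 s, in which the tool goes at most 41.7 mm and 7.16 degrees, less where a joint would pass 70% of its speed; a pose out of reach is approached as far as the arm can. A call with a gripper value outside its range is refused whole. The fingers move at their own pace and stop on an object; FORCE is the grip in N (left out, the last holds). Time passes only in rows, so rows that do not move let the fingers close. It gives the time, the measured TCP pose, the force, the opening and the grip force at its end, in the units of the state.
- bot.get_obs(): the state, without advancing time (a new reading comes with each control period).
- bot.read_camera(name): name is "scene" or "top"; returns (picture, depth): 480x640x3 uint8, blue, green, red; 480x640 float32, m along the optical axis (not along the pixel's ray), 0 where there is no reading.
- bot.camera_model(name): a dict with "intrinsics" (3x3 intrinsics, pixels), "dist_coeffs" ([k1, k2, p1, p2, k3] as OpenCV has them; the pictures are not rectified), "R" (3x3) and "t" (3): a world point X has camera coordinates R X + t. Camera axes: x right, y down, z forward; pixel columns grow to the right and rows downward; lengths in m; the calibration is good to about 2 mm. A picture is of the moment at which its call begins. camera_model takes no time and is no camera call.
- bot.hand_in(): hands the job in; it is judged then, once.
Trained networks look in the newest picture that a camera, given by its name, has taken for a name from the list of things; names that differ only in an ending like _2 or _b are one class to them, and where a whole thing is asked for, a point or a joint stands for the part that bears it (a point fixed in the world has none). Each returns a list of dicts, best first, with "score" (0 to 1); they miss things now and then, are a little off and sometimes report something else, mostly with a low value. They report only what shows in the picture. A call takes as long as a camera call.
- bot.boxes_of(name, camera): "at" ([column, row] in pixels, amid what is visible of it).
- bot.trace(name, camera): "mask" (480x640 bool, what is visible of it) and "at" ([column, row] in pixels, amid what is visible of it).
- bot.pinpoint(name, camera): "at" ([column, row] in pixels: a listed point, or the origin of a listed thing).
The state is a dict: "t": time; "q": joint angles; "joint_vel": joint speeds; "joint_torque": joint torques, N m; "eef_pos": TCP position; "tool_rot": TCP orientation; "contact_force": force on the tool from outside, world axes, zero at the start; "torque": the same for the moment, N m; "gripper_width": opening from 0.0 (shut) to 1.0 (fully open); "grasp_force": force on a finger pad.
Only numpy, scipy, OpenCV 4.12 (cv2) and the standard library are available. Lean on these libraries where they do the work, as an engineer would, in place of code of your own. Each camera call takes 0.05 s, during which the arm holds its last target. There are 200 camera calls.

## Working session

There is one attempt and no reset: what is moved stays moved. The work goes in short steps, Python scripts to look and compute and a shell command to move; the robot and the scene stay as the last step left them, time stands still between calls to the robot, and variables do not carry over. Pictures are saved under pics/ and viewed, at most 10 in all, crops included, and the job is handed in when it is done.

```bash
mkdir -p pics; cat > h.py <<'E'
import numpy as np, cv2
from station import bot
def ray(cam,px):
    m=bot.camera_model(cam); K=np.array(m["intrinsics"]);d=np.array(m["dist_coeffs"]);R=np.array(m["R"]);t=np.array(m["t"])
    n=cv2.undistortPoints(np.array(px,float).reshape(-1,1,2),K,d).reshape(-1,2)
    D=np.c_[n,np.ones(len(n))]@R
    return -R.T@t,D
def at_z(cam,px,z):
    c,D=ray(cam,px); return c+D*((z-c[2])/D[:,2])[:,None]
def proj(cam,X):
    m=bot.camera_model(cam); R=np.array(m["R"]);t=np.array(m["t"])
    return cv2.projectPoints(np.array(X,float).reshape(-1,1,3),cv2.Rodrigues(R)[0],t,np.array(m["intrinsics"]),np.array(m["dist_coeffs"]))[0].reshape(-1,2)
def cloud(cam,depth,mask):
    r,c=np.nonzero(mask&(depth>0)); o,D=ray(cam,np.c_[c,r]); return o+D*depth[r,c][:,None]
E
python3 - <<'E'
from h import *
np.set_printoptions(precision=4,suppress=True)
ims=[]
for cam in("top","scene"):
    im,d=bot.read_camera(cam); np.save(f"d_{cam}.npy",d); ims.append(im); cv2.imwrite(f"pics/{cam}0.png",im)
    print(cam,ray(cam,[[320,240]]))
    for n in("l_plate","slot_stand","hook_stand"):
        for r in bot.trace(n,cam)[:2]:
            P=cloud(cam,d,r["mask"]); print(n,r["score"],r["at"],r["mask"].sum(),np.percentile(P,[2,50,98],axis=0).tolist() if len(P) else "")
            np.save(f"m_{n}_{cam}.npy",r["mask"]) if r["score"]>.5 else 0
        print(" pin",[(r["score"],r["at"]) for r in bot.pinpoint(n,cam)[:2]])
    print("rod_end",[(r["score"],r["at"]) for r in bot.pinpoint("rod_end",cam)[:2]])
o=bot.get_obs();print(o["t"],o["eef_pos"],o["tool_rot"])
E
```

```text
top (array([ 0.3725, -0.0069,  1.1575]), array([[ 0.154, -0.011, -0.988]]))
l_plate 0.91 [244.4, 257.1] 579 [[0.475751594105659, 0.04805842141834032, 0.04967899338179473], [0.4973660490819777, 0.12501205628485704, 0.11287288415670593], [0.5234603725426067, 0.19853220325013846, 0.11705796057777255]]
 pin [(0.66, [241.0, 261.0])]
slot_stand 0.65 [247.0, 265.0] 1852 [[0.4586485521268523, 0.04330066633759498, 0.0003742558334777213], [0.4907298252516268, 0.11767346595300597, 0.05990322645255819], [0.5363626317357942, 0.19918779492584301, 0.1116672004159716]]
slot_stand 0.39 [238.6, 260.6] 542 [[0.4755827522379868, 0.047702149906371276, 0.05448224819975263], [0.4973392869023471, 0.12688062806247574, 0.1129720185284202], [0.517080392155778, 0.19563051848273072, 0.11703418737650173]]
 pin [(0.96, [248.4, 263.9])]
hook_stand 0.9 [397.7, 216.6] 1642 [[0.5328940169991776, -0.2100801561785092, 0.0002858576423300806], [0.6022932085322988, -0.17223864465779376, 0.01132398045970251], [0.6427834509614099, -0.13396561305942642, 0.1949592441123123]]
 pin [(0.89, [396.6, 214.2])]
rod_end [(0.61, [423.5
[... 260 characters left out ...]
0254420158347, 0.19223942119802204, 0.11632899564339065]]
 pin [(0.9, [271.4, 210.8])]
slot_stand 0.83 [273.0, 246.9] 1481 [[0.4556198590695821, 0.03953337483313769, 0.001352801123955385], [0.47861344889233803, 0.07126669471466984, 0.04140210868824634], [0.5045876242146773, 0.19706312230034806, 0.07652774971083658]]
 pin [(0.68, [276.5, 246.4])]
hook_stand 0.9 [411.8, 311.4] 1919 [[0.5272295023257059, -0.21033296756596254, 0.003110399329524178], [0.6014714164773247, -0.17828192298901116, 0.012577391723186837], [0.6422746260073265, -0.13700368886118633, 0.19460858929829364]]
 pin [(0.55, [407.2, 317.2])]
rod_end [(0.64, [382.5, 272.9])]
0.8 [0.2596 0.6231 0.4048] [0.     0.1961 0.9806 0.0001]
```

View pics/top0.png

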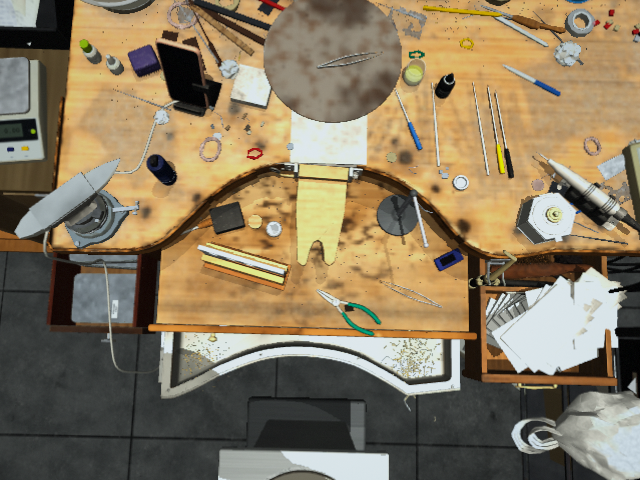

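View pics/scene0.png

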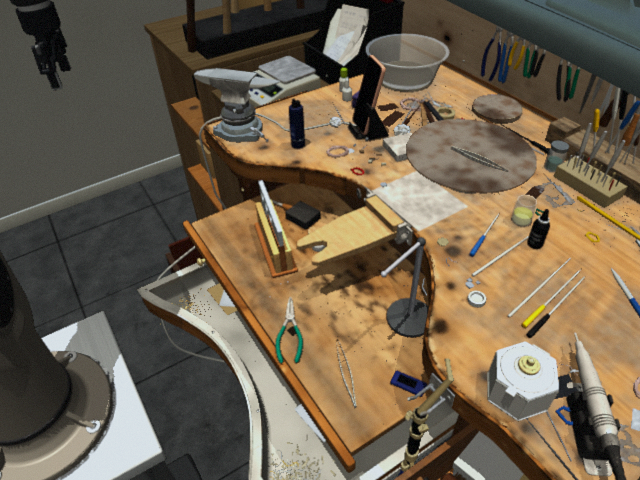

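```bash
python3 - <<'E'
from h import *
np.set_printoptions(precision=4,suppress=True)
for cam in("top","scene"):
    d=np.load(f"d_{cam}.npy")
    P=cloud(cam,d,np.load(f"m_l_plate_{cam}.npy")); T=P[(P[:,2]>.108)&(P[:,2]<.12)]
    vx,vy,cx,cy=cv2.fitLine(T[:,:2].astype(np.float32),cv2.DIST_HUBER,0,.001,.001).ravel(); u=np.array([vx,vy]);s=(T[:,:2]-[cx,cy])@u
    print(cam,"plate dir",u,np.degrees(np.arctan2(vy,vx)),"ends",[cx,cy]+u*s.min(),[cx,cy]+u*s.max(),len(T))
    P=cloud(cam,d,np.load(f"m_hook_stand_{cam}.npy")); T=P[(P[:,2]>.183)]
    vx,vy,cx,cy=cv2.fitLine(T[:,:2].astype(np.float32),cv2.DIST_HUBER,0,.001,.001).ravel(); u=np.array([vx,vy]);s=(T[:,:2]-[cx,cy])@u
    print(cam,"rod dir",u,np.degrees(np.arctan2(vy,vx)),"ends",[cx,cy]+u*s.min(),[cx,cy]+u*s.max(),len(T),np.median(T[:,2]))
    F=P[P[:,2]<.02]; print("foot",(np.percentile(F,1,axis=0)+np.percentile(F,99,axis=0))/2)
print(at_z("top",[[423.5,244.1]],.19),at_z("scene",[[382.5,272.9]],.19),"pin plate",at_z("top",[[241,261]],.096),at_z("scene",[[271.4,210.8]],.096),"pin stand",at_z("top",[[248.4,263.9]],0.),at_z("scene",[[276.5,246.4]],0.))
a=cv2.imread("pics/top0.png")[230:300,190:300];b=cv2.imread("pics/scene0.png")[170:285,235:310]
a=cv2.resize(a,(440,280),interpolation=2);b=cv2.resize(b,(338,518),interpolation=2)
o=np.zeros((520,790,3),np.uint8);o[:280,:440]=a;o[:518,450:788]=b;cv2.imwrite("pics/crop.png",o)
E
```

```text
top plate dir [0.2586 0.966 ] 75.01415 ends [0.4763 0.0446] [0.5178 0.1993] 409
top rod dir [0.9725 0.2328] 13.46031 ends [ 0.5172 -0.1942] [ 0.6136 -0.1711] 233 0.19263708428282045
foot [ 0.6066 -0.1745  0.008 ]
scene plate dir [0.2557 0.9668] 75.18428 ends [0.474  0.0422] [0.5139 0.193 ] 253
scene rod dir [0.9763 0.2162] 12.486207 ends [ 0.5144 -0.1968] [ 0.6112 -0.1754] 239 0.192997595810813
foot [ 0.6079 -0.1722  0.0095]
[[ 0.5211 -0.1899  0.19  ]] [[ 0.5192 -0.1932  0.19  ]] pin plate [[0.4956 0.1236 0.096 ]] [[0.4992 0.1213 0.096 ]] pin stand [[0.5014 0.1205 0.    ]] [[ 0.5001  0.1206 -0.    ]]
```

View pics/crop.png

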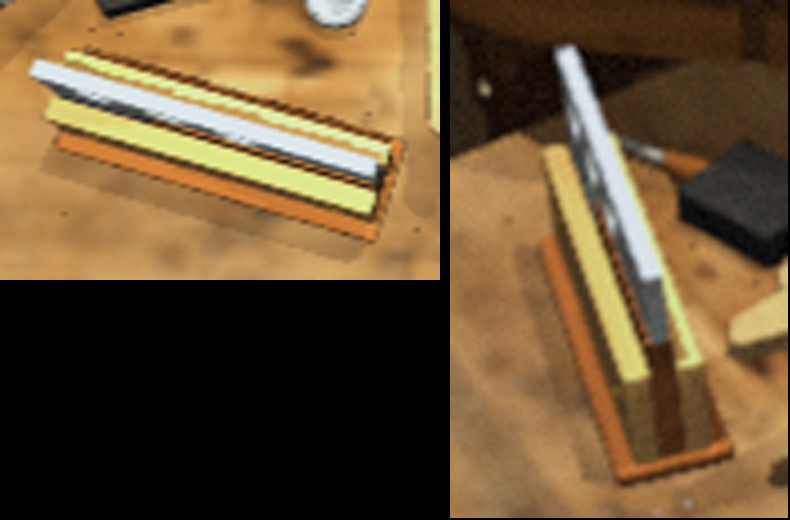

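```bash
cat >> h.py <<'E'
from scipy.spatial.transform import Rotation as Ro
def delta(target_tcp,tool_y_heading=None):
    o=bot.get_obs(); q=o["tool_rot"]; R=Ro.from_quat([q[1],q[2],q[3],q[0]]).as_matrix()
    print("t",o["t"],"tcp",np.round(o["eef_pos"],4),"ty head",round(np.degrees(np.arctan2(R[1,1],R[0,1])),2),"F",np.round(o["contact_force"],1),"w",o["gripper_width"],"gf",o["grasp_force"])
    print("tool shift mm",np.round(R.T@(np.array(target_tcp)-o["eef_pos"])*1000,1))
    if tool_y_heading is not None:
        dh=(tool_y_heading-np.degrees(np.arctan2(R[1,1],R[0,1]))+90)%180-90; print("tool yaw deg",round(-dh,2))
E
python3 -c "
from h import *
delta([.4836,.0708,.36],-15)"
```

```text
t 0.8 tcp [0.2596 0.6231 0.4048] ty head 67.38 F [ 0.3  0.5 -0.4] w 0.9996694130207405 gf 0.0
tool shift mm [-419.2 -423.7   44.7]
tool yaw deg 82.38
```

```bash
python3 -m pendant '[[0.085,-0.026,-0.026,0,0],[0.085,-0.026,-0.026,0,0],[0.085,-0.026,-0.026,0,0],[0.085,-0.026,-0.026,0,0],[0.085,-0.026,-0.026,0,0],[0.085,-0.026,-0.026,0,0],[0.085,-0.026,-0.026,0,0],[0.085,-0.026,-0.026,0,0],[0.085,-0.026,-0.026,0,0],[0.085,-0.026,-0.026,0,0],[0.085,-0.026,-0.026,0,0],[0.085,-0.026,-0.026,0,0]]' 20
python3 -m pendant '[[0.085,-0.026,-0.028,0.01,0],[0.085,-0.026,-0.028,0.01,0],[0.085,-0.026,-0.028,0.01,0],[0.085,-0.026,-0.028,0.01,0],[0.085,0,0,0,6.9],[0.085,0,0,0,6.9],[0.085,0,0,0,6.9],[0.085,0,0,0,6.9],[0.085,0,0,0,6.9],[0.085,0,0,0,6.9],[0.085,0,0,0,6.9],[0.085,0,0,0,6.9]]'
python3 -m pendant '[[0.085,0,0,0,6.8],[0.085,0,0,0,6.8],[0.085,0,0,0,6.8],[0.085,0,0,0,6.8],[0.085,0,0,0,0],[0.085,0,0,0,0]]'
python3 -c "
from h import *
delta([.4836,.0708,.255],-15)"
```

```text
t: 1.8
eef_pos: [0.4279, 0.2133, 0.4051]
tool_rot: [0.0, 0.196, 0.981, 0.0]
contact_force: [0.7, -0.2, 0.1]
gripper_width: 0.996
grasp_force: 0.0
t: 2.8
eef_pos: [0.4806, 0.0717, 0.3649]
tool_rot: [0.0, 0.63, 0.776, 0.0]
contact_force: [0.4, -0.9, -0.5]
gripper_width: 0.995
grasp_force: 0.0
t: 3.3
eef_pos: [0.4805, 0.0718, 0.3648]
tool_rot: [0.0, 0.792, 0.61, 0.0]
contact_force: [-0.8, -0.4, -0.4]
gripper_width: 0.993
grasp_force: 0.0
t 3.3 tcp [0.4805 0.0718 0.3648] ty head -14.81 F [-0.8 -0.4 -0.4] w 0.9934867926184642 gf 0.0
tool shift mm [ -0.2   3.2 109.8]
tool yaw deg 0.19
```

```bash
python3 -m pendant '[[0.085,0,0.003,0.025,0],[0.085,0,0,0.025,0],[0.085,0,0,0.02,0],[0.06,0,0,0.02,0],[0.05,0,0,0.01,0],[0.04,0,0,0.01,0],[0.04,0,0,0,0],[0.04,0,0,0,0]]'
python3 -c "
from h import *
delta([.4836,.0708,.255],-15)
im,d=bot.read_camera('scene');cv2.imwrite('pics/g.png',cv2.resize(im[130:290,200:400],(800,640))[:600])"
```

```text
t: 3.97
eef_pos: [0.4836, 0.0708, 0.2549]
tool_rot: [-0.0, 0.793, 0.609, -0.0]
contact_force: [0.7, -0.4, 1.3]
gripper_width: 0.47
grasp_force: 0.0
t 3.9667 tcp [0.4836 0.0708 0.2549] ty head -14.98 F [ 0.7 -0.4  1.3] w 0.469602036108052 gf 0.0
tool shift mm [-0.  -0.  -0.1]
tool yaw deg 0.02
```

View pics/g.png

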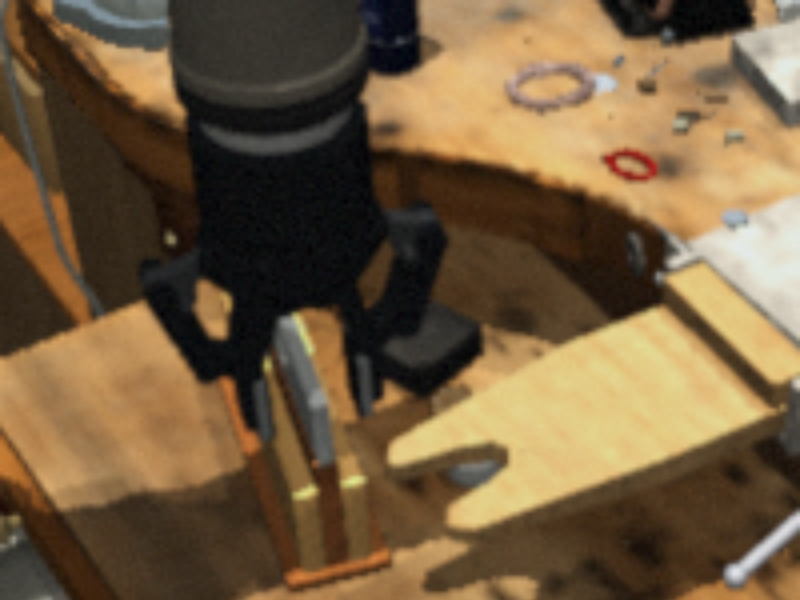

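The plate end (about 305,380 in the crop) stands between the two fingers (260,410 and 365,385), slightly nearer the left one. I'll close gently.

```bash
python3 -m pendant '[[0.02,0,0,0,0],[0.015,0,0,0,0],[0.012,0,0,0,0],[0.004,0,0,0,0],[0.0,0,0,0,0],[0.0,0,0,0,0]]' 20
python3 -c "
from h import *
delta([.4836,.0708,.255],-15)"
```

```text
t: 4.52
eef_pos: [0.4836, 0.071, 0.2553]
tool_rot: [-0.0, 0.793, 0.609, 0.0]
contact_force: [-2.6, 0.7, 6.1]
gripper_width: 0.088
grasp_force: 23.0
t 4.5167 tcp [0.4836 0.071  0.2553] ty head -15.0 F [-2.6  0.7  6.1] w 0.08810280823104417 gf 23.027592301368713
tool shift mm [-0.2  0.   0.3]
tool yaw deg -0.0
```

```bash
python3 -m pendant '[[0.0,0,0,0,0],[0.0,0,0,0,0],[0,0,0,-0.005,0],[0,0,0,-0.01,0],[0,0,0,-0.015,0],[0,0,0,-0.015,0],[0,0,0,-0.015,0],[0,0,0,-0.015,0],[0,0,0,-0.015,0],[0,0,0,-0.01,0],[0,0,0,0,0]]' 110
python3 - <<'E'
from h import *
delta([.4836,.0708,.355],-15)
for c in("scene","top"):
    im,d=bot.read_camera(c)
    cv2.imwrite(f"pics/l_{c}.png",im)
    r=bot.trace("l_plate",c)
    if r:
        P=cloud(c,d,r[0]["mask"]);print(c,r[0]["score"],r[0]["at"],np.percentile(P,[1,50,99],axis=0).round(4).tolist())
    print([(x["score"],x["at"]) for x in bot.pinpoint("l_plate",c)])
# expected hole/corner projections, plate origin as believed
im=cv2.imread("pics/l_scene.png");o=np.array([.497,.121,.196]);u=np.array([.2588,.9659,0]);k=np.array([0,0,1])
for x,z in[(20,0),(-14,0),(54,0),(80,18),(80,-88),(40,-88),(40,-18),(-80,-18),(-80,18)]:
    p=proj("scene",o+u*x/1e3+k*z/1e3)[0];cv2.circle(im,tuple(int(v*8) for v in p),6,(0,0,255),-1,shift=3) if 0 else im.__setitem__((int(round(p[1])),int(round(p[0]))),(0,0,255))
cv2.imwrite("pics/l1.png",cv2.resize(im[100:250,200:400],(800,600),interpolation=cv2.INTER_NEAREST))
E
```

```text
t: 5.43
eef_pos: [0.484, 0.0708, 0.3569]
tool_rot: [0.0, 0.794, 0.609, 0.002]
contact_force: [-0.5, 0.0, -1.6]
gripper_width: 0.071
grasp_force: 107.4
t 5.4333 tcp [0.484  0.0708 0.3569] ty head -15.03 F [-0.5  0.  -1.6] w 0.07092005891373787 gf 107.3743200302124
tool shift mm [-0.2 -0.4  1.9]
tool yaw deg -0.03
scene 0.56 [273.6, 185.7] [[0.4725, 0.0416, 0.1092], [0.4785, 0.0555, 0.2079], [0.5549, 0.2271, 0.2401]]
[(0.69, [264.3, 168.8]), (0.31, [407.1, 320.8])]
[(0.61, [396.6, 213.5])]
```

View pics/l1.png

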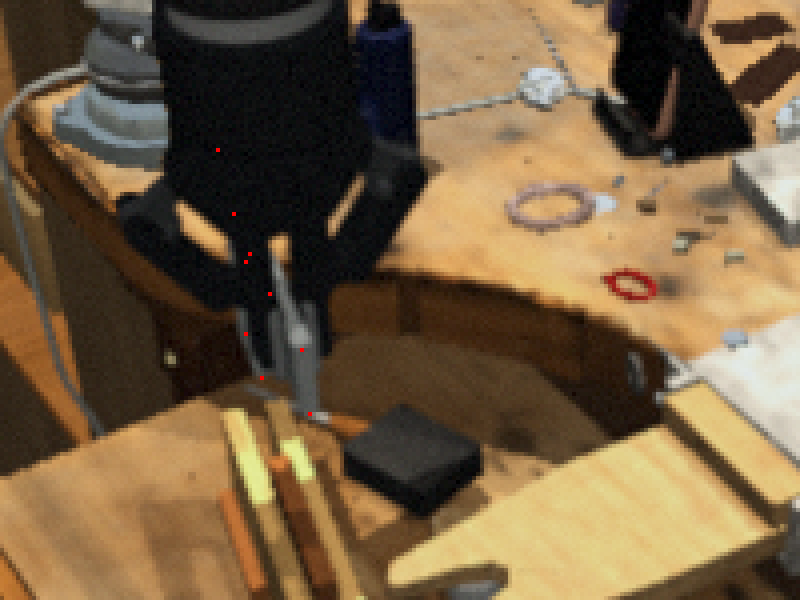

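The plate is clear of the stand, with its end corners at (302,350) and (310,414), as predicted. Next I turn it to the rod's heading and carry it to a point in front of the rod.

```bash
python3 -m pendant '[[0,0,0,0,-5.6],[0,0,0,0,-5.6],[0,0,0,0,-5.6],[0,0,0,0,-5.6],[0,0,0,0,-5.6],[0,0,0,0,0],[0,-0.012,-0.003,0,0],[0,-0.024,-0.006,0,0],[0,-0.024,-0.006,0,0],[0,-0.024,-0.006,0,0],[0,-0.024,-0.006,0,0],[0,-0.024,-0.006,0,0]]'
python3 -m pendant '[[0,-0.024,-0.006,0,0],[0,-0.024,-0.006,0,0],[0,-0.024,-0.006,0,0],[0,-0.024,-0.006,0,0],[0,-0.024,-0.006,0,0],[0,-0.024,-0.006,0,0],[0,-0.024,-0.006,0,0],[0,-0.024,-0.006,0,0],[0,-0.013,-0.003,0,0],[0,0,0,0,0],[0,0,0,0,0]]'
cat > look.py <<'E'
from h import *
import sys
n=sys.argv[1]
delta([.4914,-.2732,.3493],13)
for c in("scene","top"):
    im,d=bot.read_camera(c);cv2.imwrite(f"pics/{n}_{c}.png",im);np.save(f"pics/{n}_{c}.npy",d)
    print(c,"rod",[(x["score"],x["at"]) for x in bot.pinpoint("rod_end",c)],"plate",[(x["score"],x["at"]) for x in bot.pinpoint("l_plate",c)])
    r=bot.trace("l_plate",c)
    for k in r[:2]:
        P=cloud(c,d,k["mask"]);print(c,k["score"],k["at"],np.percentile(P,[2,50,98],axis=0).round(4).tolist())
    if r: np.save(f"pics/{n}_{c}_m.npy",r[0]["mask"])
im=cv2.imread(f"pics/{n}_scene.png");cv2.imwrite(f"pics/{n}_crop.png",cv2.resize(im[190:340,310:510],(800,600),interpolation=2))
E
python3 look.py pre
```

```text
t: 6.73
eef_pos: [0.4807, -0.0663, 0.3543]
tool_rot: [-0.0, 0.624, 0.781, -0.0]
contact_force: [0.9, 0.6, -2.2]
gripper_width: 0.069
grasp_force: 107.3
t: 7.65
eef_pos: [0.477, -0.2769, 0.3542]
tool_rot: [-0.0, 0.624, 0.781, -0.0]
contact_force: [-0.4, -0.5, -2.0]
gripper_width: 0.077
grasp_force: 107.3
t 7.65 tcp [ 0.477  -0.2769  0.3542] ty head 12.74 F [-0.4 -0.5 -2. ] w 0.07668571504095306 gf 107.34032034873962
tool shift mm [ 0.4 14.9  4.9]
tool yaw deg -0.26
scene rod [] plate [(0.66, [367.1, 303.8])]
scene 0.86 [341.6, 294.3] [[0.4438, -0.305, 0.0012], [0.453, -0.186, 0.1865], [0.5492, -0.0736, 0.214]]
top rod [(0.82, [429.5, 243.7])] plate []
top 0.67 [425.7, 279.2] [[0.4455, -0.2615, 0.0835], [0.4579, -0.1894, 0.2118], [0.4774, -0.1455, 0.2151]]
```

View pics/pre_crop.png

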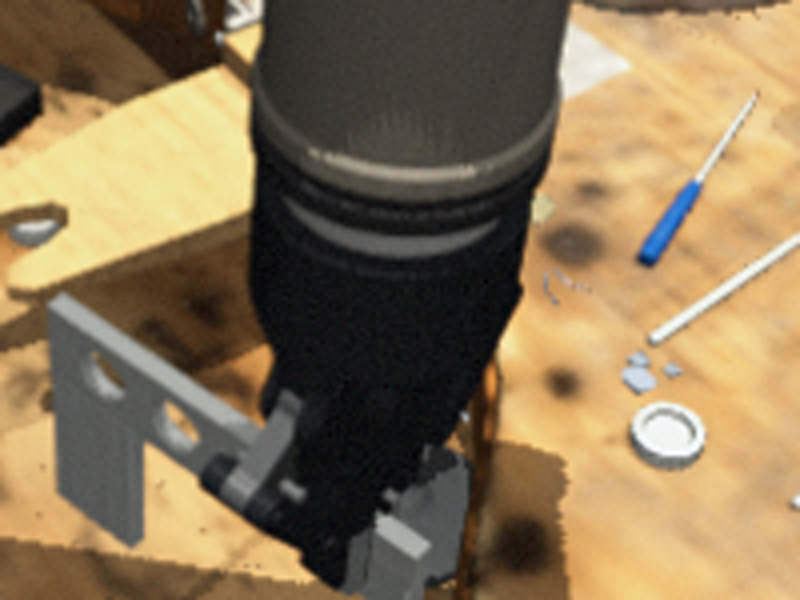

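Holes 54 and 20 show at crop (103,375) and (180,422). Three quarters of the plate is visible, and the gripper hides the rod. I fit the plate's position in the hand from these points, and the rod from the first pictures.

```bash
python3 - <<'E'
from h import *
from scipy.optimize import least_squares
np.set_printoptions(precision=4,suppress=True)
o=bot.get_obs();g=np.array(o["eef_pos"])-[0,0,.155]; h=np.radians(12.74+90)
u=np.array([np.cos(h),np.sin(h),0]);n=np.array([-np.sin(h),np.cos(h),0]);k=np.array([0,0,1.])
obs=np.array([[47,305],[60,490],[133,546],[100,374],[176,420]])/4+[310,190]-.375
pts=np.array([[80,18],[80,-88],[40,-88],[54,0],[20,0]])/1e3
def X(p,P):
    c,s=np.cos(p[2]),np.sin(p[2]); return g+np.outer(p[0]+c*P[:,0]-s*P[:,1],u)+np.outer(p[1]+s*P[:,0]+c*P[:,1],k)+n*.004
f=lambda p:(proj("scene",X(p,pts))-obs).ravel()
r=least_squares(f,[.052,-.004,0]);print(r.x,r.fun)
p0=[.052,-.0043,0];print("prior resid",f(p0))
hole=X(r.x,np.array([[.02,0]]))[0]-n*.004;print("hole",hole,"prior",X(p0,np.array([[.02,0]]))[0]-n*.004)
# top view: plate top edge
d=np.load("pics/pre_top.npy");P=cloud("top",d,np.load("pics/pre_top_m.npy"));T=P[P[:,2]>.205];L=cv2.fitLine(T[:,:2].astype(np.float32),cv2.DIST_HUBER,0,.001,.001).ravel();print("plate top line",L,np.degrees(np.arctan2(L[1],L[0])))
e=L[:2]*np.sign(L[1]);s=(T[:,:2]-L[2:])@e;print("far end",L[2:]+e*np.percentile(s,99.5),"expected",g+u*.132)
# rod in current top image by hook mask from first picture
for c in("top","scene"):
    m=np.load(f"m_hook_stand_{c}.npy");d=np.load(f"d_{c}.npy");rr,cc=np.nonzero(m);Q=at_z(c,np.c_[cc,rr],.19)
    P=cloud(c,d,m&(d>0)); 
    a=np.array([.519,-.193]);w=np.array([.974,.225]);v=np.array([-.225,.974])
    q=Q[:,:2]-a;sel=(q@w>.005)&(q@w<.075)&(abs(q@v)<.012);ln=np.polyfit((q@w)[sel],(q@v)[sel],1);print(c,"rod lateral at end mm, slope deg",ln[1]*1e3,np.degrees(ln[0]),"free end",np.percentile((q@w)[abs(q@v)<.006],.5)*1e3)
E
```

```text
[ 0.051  -0.0041 -0.0133] [-0.0379 -1.1549 -0.5703  0.4087  0.2247  0.617   0.5003 -0.374  -0.3417
  0.7133]
prior resid [-0.4412 -1.828  -1.5875 -0.6789 -0.8306 -0.2933 -0.0204 -0.9644 -0.8827
  0.3214]
hole [ 0.4618 -0.2064  0.1954] prior [ 0.4616 -0.2055  0.1954]
plate top line [ 0.228  -0.9737  0.4614 -0.2024] -76.82291
far end [ 0.4482 -0.146 ] expected [ 0.4483 -0.147   0.1997]
top rod lateral at end mm, slope deg -1.477288309945713 4.824865195217899 free end -1.0066867901680494
scene rod lateral at end mm, slope deg 0.6719654478322116 -3.6656129980225662 free end -3.9251515307121694
```

```bash
python3 -m pendant '[[0,0,0.01,0.005,0],[0,0,0.015,0,0],[0,0,0.015,0,0],[0,0,0.008,0,0],[0,0,0.004,0,0],[0,0,0.004,0,0],[0,0,0.004,0,0],[0,0,0.004,0,0],[0,0,0.004,0,0],[0,0,0,0,0]]'
python3 look.py ins
python3 -c "
import cv2,numpy as np
a=cv2.imread('pics/ins_top.png')[180:320,350:490];b=cv2.imread('pics/ins_scene.png')[210:350,310:450]
cv2.imwrite('pics/ins2.png',cv2.resize(np.hstack([a,b]),(800,400),interpolation=2))"
```

```text
t: 8.88
eef_pos: [0.5441, -0.2608, 0.3497]
tool_rot: [0.0, 0.622, 0.783, 0.0]
contact_force: [0.2, -0.4, -1.4]
gripper_width: 0.074
grasp_force: 107.4
t 8.8833 tcp [ 0.5441 -0.2608  0.3497] ty head 13.01 F [ 0.2 -0.4 -1.4] w 0.07381197347420762 gf 107.36218929290771
tool shift mm [ -0.2 -54.2   0.4]
tool yaw deg 0.01
scene rod [(0.86, [382.0, 273.4])] plate [(0.8, [399.1, 278.1])]
scene 0.64 [371.7, 274.4] [[0.5108, -0.2888, 0.1057], [0.5203, -0.1714, 0.181], [0.5524, -0.1344, 0.2096]]
scene 0.51 [273.4, 240.1] [[0.4575, 0.0395, 0.0007], [0.4826, 0.0857, 0.0558], [0.525, 0.1966, 0.0795]]
top rod [(0.59, [426.1, 243.9])] plate [(0.91, [436.8, 237.0])]
top 0.88 [423.7, 238.8] [[0.5113, -0.2498, 0.0003], [0.5253, -0.1855, 0.2059], [0.5708, -0.1324, 0.2113]]
```

View pics/ins2.png

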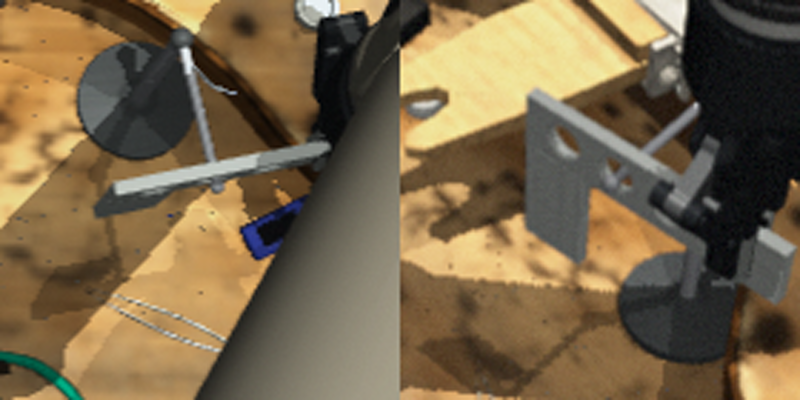

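The rod's ball end sticks out through the middle hole: (218,188) in the top crop, about (615,180) in the scene crop. There is no contact force, so I advance and lower onto the rod.

```bash
python3 -m pendant '[[0,0,0.004,0,0],[0,0,0.006,0,0],[0,0,0.006,0,0],[0,0,0.006,0,0],[0,0,0.006,0,0],[0,0,0.004,0,0],[0,0,0,0,0],[0,0,0,0.002,0],[0,0,0,0.002,0],[0,0,0,0.001,0],[0,0,0,0,0]]'
python3 -m pendant '[[0,0,0,0.001,0],[0,0,0,0,0]]'
python3 -m pendant '[[0,0,0,0.001,0],[0,0,0,0,0]]'
python3 -m pendant '[[0,0,0,0.001,0],[0,0,0,0,0]]'
```

```text
t: 10.2
eef_pos: [0.5743, -0.254, 0.3443]
tool_rot: [-0.0, 0.623, 0.782, -0.0]
contact_force: [0.2, 0.4, -1.8]
gripper_width: 0.074
grasp_force: 107.4
t: 10.37
eef_pos: [0.5745, -0.2539, 0.3435]
tool_rot: [-0.0, 0.623, 0.782, -0.0]
contact_force: [-0.9, 0.3, -1.6]
gripper_width: 0.077
grasp_force: 107.4
t: 10.53
eef_pos: [0.5747, -0.2538, 0.3426]
tool_rot: [-0.0, 0.623, 0.783, 0.0]
contact_force: [0.4, -0.1, -1.5]
gripper_width: 0.072
grasp_force: 107.4
t: 10.7
eef_pos: [0.5747, -0.2539, 0.3417]
tool_rot: [0.0, 0.623, 0.782, 0.0]
contact_force: [-0.1, -0.3, -1.2]
gripper_width: 0.075
grasp_force: 107.4
```

```bash
python3 -m pendant '[[0,0,0,0.001,0],[0,0,0,0,0]]'
python3 -m pendant '[[0,0,0,0.0007,0],[0,0,0,0,0]]'
```

```text
t: 10.87
eef_pos: [0.5748, -0.254, 0.3411]
tool_rot: [0.0, 0.623, 0.782, 0.0]
contact_force: [-0.3, 0.0, 3.4]
gripper_width: 0.074
grasp_force: 108.1
t: 11.03
eef_pos: [0.5748, -0.254, 0.3408]
tool_rot: [0.0, 0.623, 0.782, 0.0]
contact_force: [-1.6, 0.5, 6.7]
gripper_width: 0.08
grasp_force: 108.7
```

Contact is at the expected height. I ease off slightly and open gently.

```bash
python3 -m pendant '[[0,0,0,-0.0007,0],[0,0,0,0,0],[0.008,0,0,0,0],[0.01,0,0,0,0],[0.012,0,0,0,0],[0.015,0,0,0,0],[0.02,0,0,0,0],[0.03,0,0,0,0],[0.04,0,0,0,0],[0.04,0,0,0,0]]' 20
python3 look.py rel
python3 -c "
import cv2,numpy as np
a=cv2.imread('pics/rel_top.png')[150:290,350:490];b=cv2.imread('pics/rel_scene.png')[210:350,310:450]
cv2.imwrite('pics/rel2.png',cv2.resize(np.hstack([a,b]),(800,400),interpolation=2))"
```

```text
t: 11.87
eef_pos: [0.5747, -0.2539, 0.3407]
tool_rot: [0.0, 0.623, 0.782, -0.0]
contact_force: [-0.8, 1.0, 0.1]
gripper_width: 0.464
grasp_force: 0.0
t 11.8667 tcp [ 0.5747 -0.2539  0.3407] ty head 12.98 F [-0.8  1.   0.1] w 0.4643519641582643 gf 0.0
tool shift mm [ -0.1 -85.5  -8.6]
tool yaw deg -0.02
scene rod [(0.79, [382.9, 273.9])] plate [(0.88, [409.0, 268.3])]
scene 0.84 [387.5, 264.2] [[0.5416, -0.2824, 0.0995], [0.5509, -0.1663, 0.1751], [0.5813, -0.1298, 0.2032]]
top rod [(0.65, [427.4, 242.0])] plate [(0.74, [432.9, 218.9])]
top 0.65 [399.7, 209.5] [[0.523, -0.2059, 0.0054], [0.6067, -0.1706, 0.0122], [0.6429, -0.1359, 0.1955]]
top 0.63 [405.7, 225.4] [[0.5428, -0.2284, 0.1094], [0.5524, -0.1618, 0.1969], [0.5691, -0.1264, 0.2033]]
```

View pics/rel2.png

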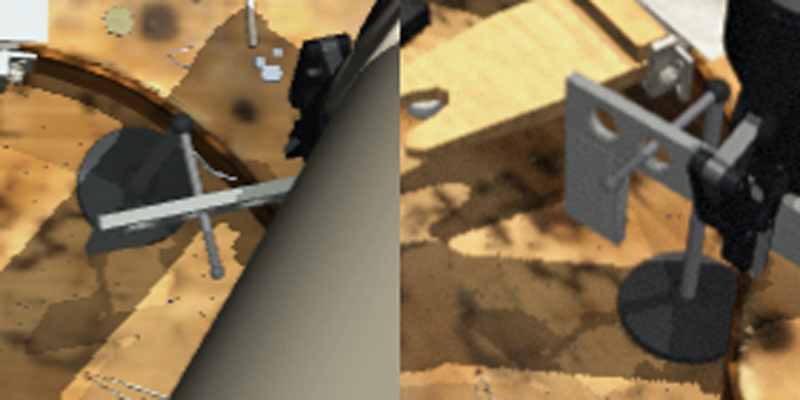

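The plate hangs on the rod, with the rod through the middle hole (scene crop about 655,155) and the fingers open on both sides. I lift straight up and away.

```bash
python3 -m pendant '[[0.05,0,0,0,0],[0.05,0,0,-0.005,0],[0.05,0,0,-0.01,0],[0.05,0,0,-0.015,0],[0.05,0,0,-0.02,0],[0.05,0,0,-0.02,0],[0.05,0,0,-0.02,0],[0.05,0,0,-0.02,0],[0.05,-0.02,0,-0.02,0],[0.05,-0.03,0,0,0],[0.05,-0.03,0,0,0],[0.05,-0.03,0,0,0]]'
python3 -m pendant '[[0.05,0,0,0,0],[0.05,0,0,0,0],[0.05,0,0,0,0],[0.05,0,0,0,0],[0.05,0,0,0,0],[0.05,0,0,0,0],[0.05,0,0,0,0],[0.05,0,0,0,0],[0.05,0,0,0,0],[0.05,0,0,0,0],[0.05,0,0,0,0],[0.05,0,0,0,0]]'
python3 look.py up
python3 -m pendant '[[0.05,0,0,0,0],[0.05,0,0,0,0],[0.05,0,0,0,0],[0.05,0,0,0,0],[0.05,0,0,0,0],[0.05,0,0,0,0],[0.05,0,0,0,0],[0.05,0,0,0,0],[0.05,0,0,0,0],[0.05,0,0,0,0],[0.05,0,0,0,0],[0.05,0,0,0,0]]'
python3 look.py up2
python3 -c "
import cv2,numpy as np
a,b=[cv2.imread(f'pics/{n}_scene.png')[210:350,310:450] for n in('up','up2')]
cv2.imwrite('pics/upp.png',cv2.resize(np.hstack([a,b]),(800,400),interpolation=2));print(np.abs(a.astype(int)-b).mean(), (np.abs(a.astype(int)-b).max(2)>40).sum())"
```

```text
t: 13.27
eef_pos: [0.5997, -0.362, 0.4726]
tool_rot: [0.001, 0.622, 0.783, 0.0]
contact_force: [0.3, 0.5, -0.5]
gripper_width: 0.587
grasp_force: 0.0
t: 14.27
eef_pos: [0.5994, -0.3611, 0.4707]
tool_rot: [-0.0, 0.623, 0.782, -0.0]
contact_force: [0.5, -0.2, 0.2]
gripper_width: 0.586
grasp_force: 0.0
t 14.2667 tcp [ 0.5994 -0.3611  0.4707] ty head 12.97 F [ 0.5 -0.2  0.2] w 0.5864235909782312 gf 0.0
tool shift mm [109.9 -85.5 121.4]
tool yaw deg -0.03
scene rod [(0.64, [381.3, 273.3])] plate [(0.59, [409.0, 267.5])]
scene 0.81 [402.2, 272.9] [[0.5415, -0.2818, 0.0974], [0.5574, -0.189, 0.1794], [0.5813, -0.1287, 0.2033]]
top rod [(0.79, [427.0, 244.9])] plate [(0.71, [432.5, 221.3])]
top 0.66 [422.5, 221.3] [[0.5431, -0.2745, 0.1022], [0.5591, -0.1859, 0.1973], [0.5806, -0.1263, 0.2041]]
top 0.52 [398.7, 210.8] [[0.5293, -0.2053, 0.0048], [0.6068, -0.1705, 0.0123], [0.6451, -0.1356, 0.1953]]
t: 15.67
eef_pos: [0.5994, -0.3611, 0.4707]
tool_rot: [-0.0, 0.623, 0.782, 0.0]
contact_force: [-0.2, -1.4, 0.4]
gripper_width: 0.587
grasp_force: 0.0
t 15.6667 tcp [ 0.5994 -0.3611  0.4707] ty head 12.98 F [-0.2 -1.4  0.4] w 0.5871843457875127 gf 0.0
tool shift mm [109.9 -85.5 121.4]
tool yaw deg -0.02
scene rod [(0.62, [380.3, 272.3])] plate [(0.72, [408.1, 270.4])]
scene 0.84 [403.3, 272.9] [[0.5416, -0.2818, 0.0996], [0.5576, -0.1918, 0.1798], [0.5811, -0.1292, 0.2033]]
top rod [(0.95, [426.6, 244.6])] plate [(0.95, [430.1, 217.1])]
top 0.98 [424.4, 219.9] [[0.5433, -0.2766, 0.0086], [0.5602, -0.189, 0.1964], [0.5926, -0.1263, 0.2039]]
2.367891156462585 1
```

View pics/upp.png

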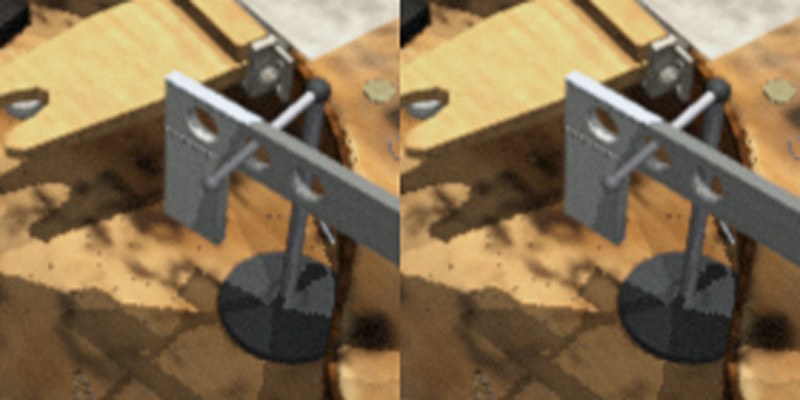

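The plate hangs by its middle hole (255,150 in the left crop). It looks level, the two pictures 1.4 s apart are the same, and the gripper is clear. I'm handing it in.

```bash
python3 -c "
from station import bot
print(bot.hand_in())"
```

```text
the job is handed in; nothing more can be done
None
```

The plate hangs level and still on the rod by its middle hole (x = 20 mm), with the gripper clear; I handed the job in at about 16 s, and the hand-in call returned no verdict.

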